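Close the battery bay of a bench meter

ROBOT

A 7-joint arm with a two-finger parallel gripper is mounted at the origin on the work surface. World frame = base frame: x ahead of the robot, y to its left, z up, the work surface at z = 0. Lengths are in m, angles in degrees, forces in N, time in s.
With the tool pointing down it reaches from about 0.425 to 0.925 m from the base axis. Payload 6.8 kg.
Tool frame: the origin (TCP) lies midway between the tips of the shut fingers; the grasp point (between the pads) lies 19 mm behind it; z points along the fingers, y is the line along which they close (so a half turn about z gives the same grasp; the last joint's range is limited). The gripper opens to 88 mm and grips with 3 to 60 N. Pads are 20 mm wide; open, the fingers measure 115 mm over their backs; the gripper's body (75 mm by 178 mm) begins 61 mm behind the grasp point.
Start: joints at [-74.719, 27.33, 1.283, 89.118, -0.659, 63.558, -4.761], TCP at [0.247, 0.628, 0.19] pointing down, gripper open.
Joint ranges: [-169.35, 169.35], [-19.33, 120.38], [-80.79, 83.38], [13.8, 139.57], [-78.32, 258.32], [9.67, 109.79], [-169.56, 169.56]. Speed limits (degrees/s): [136.94, 136.94, 180, 180, 180, 180, 180].

INTERFACE

Orientations are given as [roll, pitch, yaw] about the fixed x, y, z axes, in that order (R = Rz(yaw) Ry(pitch) Rx(roll)).
In Python, from station import ctrl gives the robot as it stands. The module is installed in compiled form; this text tells all that it offers.
- The arm moves only by the shell command python3 -m jog 'ROWS' [FORCE]. ROWS is JSON, one flat list of numbers, 7 for each row, row after row: the shift along the tool's x, y, z in units of 1 m (1.0 is 1 m), then the turn, a rotation vector about the tool's x, y, z in units of 30 degrees (1.0 is 30 degrees), then the closure, from -1 (fully open) to 1 (shut). A call has exactly 8 rows; each row is the pose to reach, as a shift and turn from the pose commanded when the call began, along the tool's axes at that moment; what a row does not reach only later rows make up. A row lasts 1/12 s, in which the tool goes at most 41.7 mm and 7.16 degrees, less where a joint would pass 70% of its speed; a pose out of reach is approached as far as the arm can. A call with a number of a shift or a turn outside -1 to 1 is refused whole. A call with a gripper value outside its range is refused whole. The fingers move at their own pace and stop on an object; FORCE is the grip in N (left out, the last holds). Time passes only in rows, so rows that repeat a pose let the fingers close, or fill a call up. It gives the time, the measured TCP pose, the force, the opening and the grip force at its end, in the units of the state.
- ctrl.get_state(): the state, without advancing time (a new reading comes with each control period).
- ctrl.snapshot(name): name is "scene" or "top" or "wrist"; returns the picture (480x640x3 uint8, red, green, blue); there is no depth.
- ctrl.camera_info(name): a dict with "mtx" (3x3 intrinsics, pixels), "k1" (the pictures are not rectified: a ray, as slopes to the right and down, at radius r is drawn at 1 + k1 r^2 times it, then the intrinsics apply), "pose" (4x4, takes a point from camera to world coordinates). Camera axes: x right, y up, looking along -z (the intrinsics and any distortion apply to the point x, -y, -z); pixel columns grow to the right and rows downward; lengths in m; the calibration is good to about 2 mm. A picture is of the moment at which its call begins: read the wrist's pose just before it. camera_info takes no time and is no camera call; for the wrist camera it gives the pose at the moment of the call.
- ctrl.sign_off(): hands the job in; it is judged then, once.
The state is a dict: "clock": time; "joint_positions": joint angles; "qvel": joint speeds; "joint_efforts": joint torques, N m; "tcp_pos": TCP position; "tcp_rot": TCP orientation; "contact_force": force on the tool from outside, world axes, zero at the start; "wrist_torque": the same for the moment, N m; "width": finger opening in m; "finger_force": force on a finger pad.
Only numpy, scipy, OpenCV 4.12 (cv2) and the standard library are available. Lean on these libraries where they do the work, as an engineer would, in place of code of your own. Each camera call takes 0.05 s, during which the arm holds its last target. There are 200 camera calls.

TASK

The bench meter's battery cover has been left on the bench with a jar standing on it. First set the jar upright on the bench beside the cover, then put the cover back on the meter: hook its lower lip under the ledge at the low end of the bay and swing the top edge shut until the spring catch holds it. Keep the jar upright and leave the other glassware and bottles where they stand.

Things in the scene. Friction and masses are not known exactly. Their poses are not given: they have to be found in the camera images.
- meter: light-grey bench meter, 210 wide, 200 deep, 40 high at its front (the side away from the robot), 105 at the back, fixed to the bench, with a battery bay open in its deck, which slopes at 20 degrees, the low end away from the robot. Origin: centre of its underside, x from its front to its back
- bay: the battery bay. x up the slope, y along the ledge to the left, z square out of the slope. Origin mid-width on the seat (z = 0, where the cover's underside rests), under the ledge. Bay 116 mm wide, from x = -1 to 122.5 mm, 10 mm deep below the deck. Seat solid for x < 30 mm; beyond, a well with cells (x 30 to 95, y +-40 mm), all below z = -4 mm. Shut, the cover's frame is this frame moved +60 mm in x
- ledge (a point): middle of the ledge's free edge, on its upper side (bay frame 9, 0, 10 mm). The ledge is 3 mm thick (bay z = 7 to 10 mm), over the bay's low end; the pocket under it is 7 mm high and ends at a wall at bay x = -1 mm. The cover cannot be laid in flat: its lip goes in under the ledge first, with its top edge raised 10 to 15 degrees, then the top swings down
- latch (a joint): spring catch at the bay's top, 30 mm wide slider, mid-width. Its nose reaches down-slope to bay x = 116 mm, z = 6 to 16 mm: sloping upper face, flat underside just over the shut cover's margin. Value in m: 0 at rest, up to 0.009 pushed up-slope. Spring 1.3 N + 220 N/m. Pressing the cover (8 to 16 N on its rib) drives its top edge past the nose, which snaps back over it
- cover: light-grey plastic battery cover, 120 x 110 mm, 110 g, outside up. Origin: centre of flat underside; x towards the top edge (+60 mm), lip end at x = -60, z out. Lip: x -60 to -48 mm, 3.5 thick, 90 wide, level with the underside. Plate x -48 to 60, 5 thick; raised field x -38 to 48, top z = 9.5. Grip rib: centre x = +20, 12 thick in x, 56 long in y, z = 9.5 to 37.5 mm
- cover_lip (a point): middle of the end of the cover's lip, on the underside (cover frame -60, 0, 0 mm)
- cover_top (a point): middle of the cover's top edge, on the underside (cover frame +60, 0, 0 mm)
- jar: white plastic jar with black screw cap, 48 mm diameter, 78 mm high, about 140 g, standing on the cover's raised field beside the rib, on the lip side. Origin: centre of its underside, z up along its axis
- amber: bystander: amber glass bottle, 66 mm diameter, 135 mm high; origin at the centre of its underside
- beaker: bystander: glass beaker, 68 mm diameter, 85 mm high, beside the meter; origin at the centre of its underside
- flask: bystander: small conical flask, 60 mm diameter, 80 mm high, beyond the cover's lip; origin at the centre of its underside
There are look-alikes about, which are no part of the job. There is more than one size of the cover; the one meant has the size given above. Leave any purple look-alike of the jar alone.

How it is judged:
By the outcome, as a careful person would: the job done as asked, in the order asked, and still so for the second after the job is handed in, with the robot touching nothing.
It also fails if it takes over 67 s, if anything falls off the work surface, if the arm or the gripper's body presses on something with over 40 N, if the wrist force passes 120 N, or if a joint passes its speed limit or range.

## Working session

There is one attempt and no reset: what is moved stays moved. The work goes in short steps, Python scripts to look and compute and a shell command to move; the robot and the scene stay as the last step left them, time stands still between calls to the robot, and variables do not carry over. Pictures are saved under pics/ and viewed, at most 10 in all, crops included, and the job is handed in when it is done.

```bash
mkdir -p pics; cat > h.py <<'E'
import numpy as np, cv2
from station import ctrl
from scipy.spatial.transform import Rotation as R
def snap(n,f):
    ci=ctrl.camera_info(n); im=ctrl.snapshot(n); cv2.imwrite('pics/'+f,im[:,:,::-1]); np.save('pics/'+f+'.npy',im); return im,ci
def ray(ci,u,v):
    K=np.array(ci['mtx']);P=np.array(ci['pose'])
    d=np.array([(u-K[0,2])/K[0,0],(v-K[1,2])/K[1,1]]);s=d.copy()
    for _ in range(20): s=d/(1+ci['k1']*(s@s))
    return P[:3,3],P[:3,:3]@np.array([s[0],-s[1],-1])
def onz(ci,u,v,z):
    o,d=ray(ci,u,v); return o+d*(z-o[2])/d[2]
def proj(ci,p):
    K=np.array(ci['mtx']);P=np.array(ci['pose']);q=P[:3,:3].T@(np.asarray(p)-P[:3,3])
    s=np.array([q[0],-q[1]])/-q[2];s=s*(1+ci['k1']*(s@s));return K[:2,:2]@s+K[:2,2]
E
python3 - <<'E'
from h import *
for n in('scene','top'):
    im,ci=snap(n,n+'1.png');print(n,ci)
s=ctrl.get_state();print({k:np.round(s[k],3).tolist() for k in s})
E
```

```text
scene {'mtx': array([[623.27406241,   0.        , 317.01155033],
       [  0.        , 623.27406241, 237.27111613],
       [  0.        ,   0.        ,   1.        ]]), 'k1': -0.06381141649188386, 'pose': array([[ 0.08380481, -0.60460095,  0.7921076 ,  1.33302166],
       [ 0.99645084,  0.04454031, -0.07142749,  0.01504429],
       [ 0.00790441,  0.79528225,  0.60618782,  0.67879597],
       [ 0.        ,  0.        ,  0.        ,  1.        ]])}
top {'mtx': array([[497.28626202,   0.        , 318.93870121],
       [  0.        , 497.28626202, 238.42978156],
       [  0.        ,   0.        ,   1.        ]]), 'k1': -0.13360236428262506, 'pose': array([[ 0.02188634,  0.99361067, -0.11071961,  0.46190072],
       [-0.99974061,  0.02244916,  0.00383908,  0.07085034],
       [ 0.00630011,  0.11060687,  0.99384427,  1.06373734],
       [ 0.        ,  0.        ,  0.        ,  1.        ]])}
{'clock': 0.1, 'joint_positions': [-74.719, 27.369, 1.281, 89.17, -0.659, 63.558, -4.759], 'qvel': [-0.107, -0.144, 0.037, -0.159, -0.045, -0.075, 0.016], 'joint_efforts': [0.004, -58.409, 1.54, -27.332, -0.054, 0.013, 0.0], 'tcp_pos': [0.247, 0.628, 0.19], 'tcp_rot': [-179.91, 0.007, 158.529], 'contact_force': [0.163, 0.097, 0.421], 'wrist_torque': [0.005, 0.014, 0.039], 'finger_force': 0.0, 'width': 0.088}
```

View pics/scene1.png

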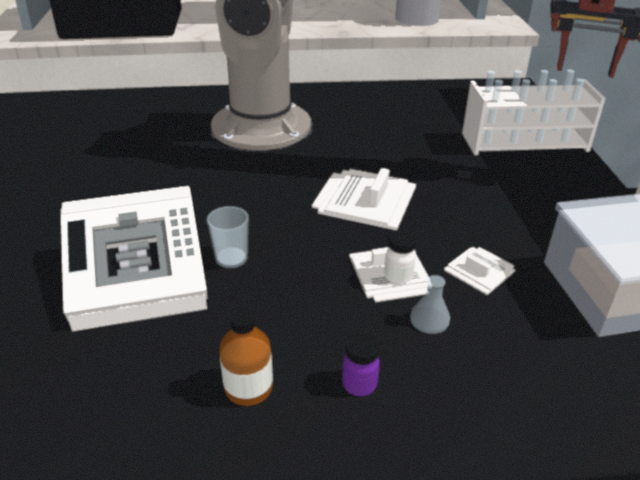

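View pics/top1.png

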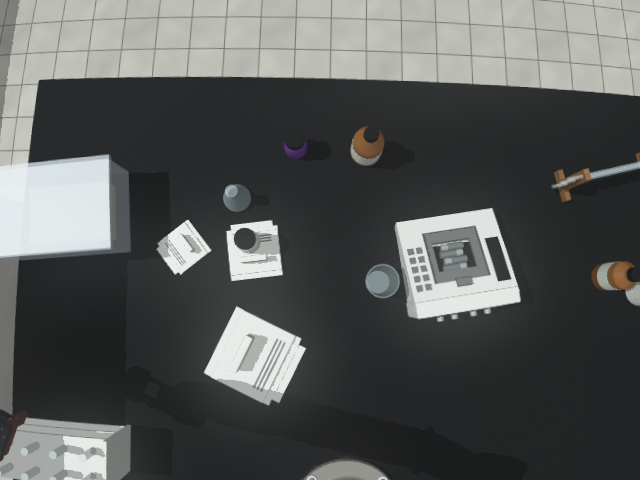

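The scene view shows the meter at (130,255), the jar on the middle cover at (392,270), a bigger cover at (365,195) and a smaller one at (480,268). In the top view the cover is at (255,250) with the jar cap at (245,238), the meter at (458,262), the beaker at (382,281) and the flask at (237,197).

```bash
python3 - <<'E'
from h import *
t=cv2.imread('pics/top1.png')
a=cv2.resize(t[205:295,210:300],(400,400),interpolation=cv2.INTER_CUBIC)
b=cv2.resize(t[200:330,390:520],(400,400),interpolation=cv2.INTER_CUBIC)
cv2.imwrite('pics/c1.png',np.hstack([a,b]))
E
```

```text
(no output)
```

View pics/c1.png

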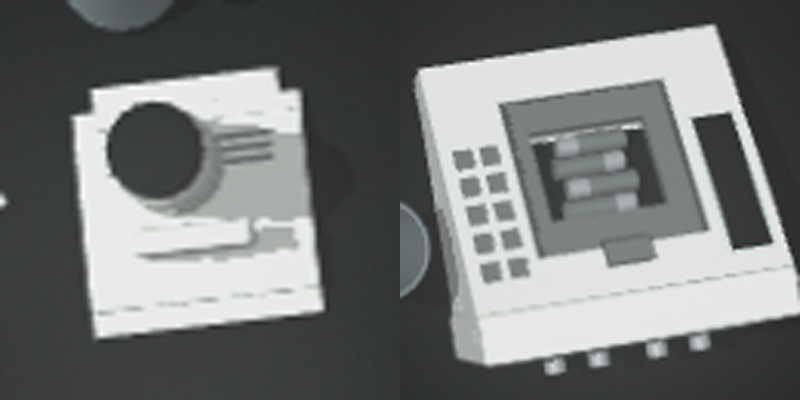

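The crop shows the cover's lip pointing away from the robot (top), with plate corners at crop (97,338), (323,308), (73,117) and (299,90) and the cap centre at (155,150). The bay opening corners are at (499,103), (663,80), (708,228) and (541,257), with the latch at (630,250).

```bash
python3 - <<'E'
from h import *
ci=ctrl.camera_info('top')
A=lambda x,y:(210+x/4.444-.4,205+y/4.444-.4)
B=lambda x,y:(390+(x-400)/3.077-.35,200+y/3.077-.35)
c=[onz(ci,*A(*p),z)*1e3 for p,z in [((97,338),.005),((323,308),.005),((73,117),.005),((299,90),.005),((92,95),.0035),((278,68),.0035)]]
print('cover',np.round(c,1)); 
ax=(c[0]+c[1]-c[2]-c[3])/2; print('len108',np.linalg.norm(ax),'wid',np.linalg.norm(c[1]-c[0]),np.linalg.norm(c[2]-c[3]),'yaw',np.degrees(np.arctan2(ax[1],ax[0])))
d=(c[0]+c[2]-c[1]-c[3])/2; print('yaw from y', np.degrees(np.arctan2(d[1],d[0])))
print('topmid',(c[0]+c[1])/2,'lipmid',(c[4]+c[5])/2)
print('jar',onz(ci,*A(155,150),.0875)*1e3)
f=[onz(ci,*B(*p),.040)*1e3 for p in [(416,70),(716,25)]]
print('front',np.round(f,1),np.linalg.norm(f[1]-f[0]))
e=f[0]-f[1];yaw=np.arctan2(e[1],e[0])-np.pi/2;print('meter yaw',np.degrees(yaw))
# meter y axis = e dir?  meter x front->back = towards robot
m=(f[0]+f[1])/2
up=np.array([e[1],-e[0],0])/np.linalg.norm(e[:2]); up=up if up[0]<0 else -up
print('up',up, 'yaw up',np.degrees(np.arctan2(up[1],up[0])))
t=np.radians(20); S=up*np.cos(t)+[0,0,np.sin(t)]; N=-up*np.sin(t)+np.array([0,0,np.cos(t)]); Y=np.cross(N,S)
b=[]
for p in [(499,103),(663,80),(708,228),(541,257)]:
    o,r=ray(ci,*B(*p));o=o*1e3; q=o+r*((m-o)@N)/(r@N); b.append(q)
    print('open',np.round(q,1),'S',np.round((q-m)@S,1),'Y',np.round((q-m)@Y,1))
for n,u,v,z in [('flask',232,190,.08),('beaker',382,281,.085),('purple',295,142,.078),('amber',371,134,.135)]: print(n,np.round(onz(ci,u,v,z),3))
E
```

```text
cover [[485.1 251.2   5. ]
 [502.2 143.1   5. ]
 [591.6 267.2   5. ]
 [607.2 157.8   5. ]
 [602.7 258.6   3.5]
 [617.9 168.5   3.5]]
len108 106.83532486174222 wid 109.4684159287492 110.46065926625006 yaw -171.73973738020746
yaw from y 98.53197377090761
topmid [493.64944889 197.12772994   5.        ] lipmid [610.32560424 213.53456241   3.5       ]
jar [567.48175099 214.43516695  87.5       ]
front [[ 613.2  -90.8   40. ]
 [ 649.9 -300.5   40. ]] 212.9015046168592
meter yaw 9.925444931511688
up [-0.98503288 -0.17236657 -0.        ] yaw up -170.0745550684883
open [ 590.5 -145.2   51.6] S 33.8 Y -56.8
open [ 608.8 -258.1   52.1] S 35.3 Y 57.6
open [ 507.3 -274.9   89.5] S 144.8 Y 56.7
open [ 486.9 -164.4   89.9] S 145.9 Y -55.7
flask [0.666 0.245 0.08 ]
beaker [ 0.489 -0.059  0.085]
purple [0.769 0.12  0.078]
amber [ 0.771 -0.029  0.135]
```

```bash
cat >> h.py <<'E'
def rel(pos,rot):
    """tool-axes shift (m) and turn (30 deg units) to reach world pose; rot = Rotation or rpy deg"""
    s=ctrl.get_state();T=R.from_euler('xyz',s['tcp_rot'],degrees=True)
    G=rot if isinstance(rot,R) else R.from_euler('xyz',rot,degrees=True)
    d=T.inv().apply(np.array(pos)-s['tcp_pos']);w=(T.inv()*G).as_rotvec(degrees=True)/30
    print('t',round(s['clock'],2),'tcp',np.round(s['tcp_pos'],4),np.round(s['tcp_rot'],1),'F',np.round(s['contact_force'],1),'rel',np.round(d,4),np.round(w,3));return d,w
E
python3 -c "
from h import *
rel([.567,.214,.26],[180,0,-171.7])"
```

```text
t 0.1 tcp [0.2469 0.6276 0.1896] [-179.9    0.   158.5] F [0.2 0.1 0.4] rel [-0.4493 -0.2678 -0.0699] [-0.003 -0.001 -0.992]
```

```bash
python3 -m jog '[-0.04,-0.02,-0.03,0,0,-0.12,-1,-0.08,-0.05,-0.06,0,0,-0.25,-1,-0.12,-0.07,-0.07,0,0,-0.37,-1,-0.16,-0.095,-0.07,0,0,-0.5,-1,-0.2,-0.12,-0.07,0,0,-0.62,-1,-0.24,-0.14,-0.07,0,0,-0.75,-1,-0.28,-0.165,-0.07,0,0,-0.87,-1,-0.31,-0.185,-0.07,0,0,-0.992,-1]' 
python3 -c "
from h import *
rel([.567,.214,.26],[180,0,-171.7])"
```

```text
clock: 0.77
tcp_pos: [0.4424, 0.376, 0.26]
tcp_rot: [-180.0, -0.0, -171.5]
contact_force: [0.9, 0.8, 0.3]
width: 0.0878
finger_force: 0.0
t 0.77 tcp [0.4424 0.376  0.26  ] [-180.    -0.  -171.5] F [0.9 0.8 0.3] rel [-0.0994 -0.1786  0.    ] [-0.    -0.     0.006]
```

```bash
python3 -m jog '[-0.016,-0.03,0,0,0,0,-1,-0.032,-0.06,0,0,0,0,-1,-0.05,-0.09,0,0,0,0,-1,-0.066,-0.12,0,0,0,0,-1,-0.083,-0.15,0,0,0,0,-1,-0.099,-0.178,0,0,0,0,-1,-0.099,-0.178,0,0,0,0,-1,-0.099,-0.178,0,0,0,0,-1]' >/dev/null
python3 - <<'E'
from h import *
rel([.567,.214,.26],[180,0,-171.7])
im,ci=snap('wrist','w1.png');np.set_printoptions(precision=4,suppress=True);print(ci)
for n,p in dict(jartop=(.5675,.2144,.0875),ctr=(.552,.2055,.0095)).items():print(n,proj(ci,p))
E
```

```text
t 1.43 tcp [0.566  0.2136 0.2596] [-179.9   -0.  -172. ] F [-0.5  0.4 -0.8] rel [-0.0011  0.0003 -0.0004] [-0.002 -0.001 -0.009]
{'mtx': array([[338.1814,   0.    , 321.818 ],
       [  0.    , 338.1814, 231.8559],
       [  0.    ,   0.    ,   1.    ]]), 'k1': -0.061328400013187845, 'pose': array([[-0.1392, -0.9427, -0.3033,  0.4819],
       [ 0.9903, -0.1328, -0.0416,  0.2011],
       [-0.0011, -0.3062,  0.952 ,  0.454 ],
       [ 0.    ,  0.    ,  0.    ,  1.    ]])}
jartop [323.2637 205.0902]
ctr [318.045 179.149]
```

View pics/w1.png

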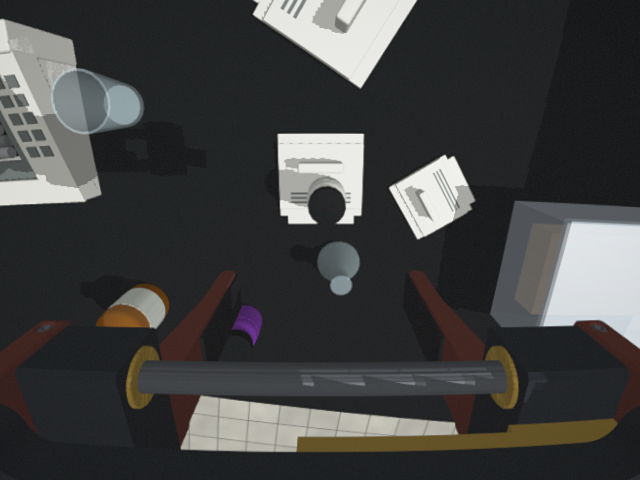

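The wrist view shows the cover at (278–364, 134–223), with the lip end nearest the flask, and the jar cap centred near (327,205). I'll measure these by mask.

```bash
python3 - <<'E'
from h import *
np.set_printoptions(precision=1,suppress=True)
im=np.load('pics/w1.png.npy');ci=ctrl.camera_info('wrist')
g=cv2.cvtColor(im,cv2.COLOR_RGB2GRAY)
m=np.zeros_like(g);m[125:235,265:380]=(g[125:235,265:380]>75)*255
cs,_=cv2.findContours(m,0,2);c=max(cs,key=cv2.contourArea);print(cv2.boundingRect(c),cv2.minAreaRect(c))
# cap: dark blob inside bright neighbourhood
w=(g[180:232,300:354]<60).astype(int)
for r in range(185,232,3): 
    k=np.where(g[r,296:358]<60)[0]; print(r,k.min()+296 if len(k) else None,k.max()+296 if len(k) else None,len(k))
for name,(u,v),z in [('tl',(278,134),.005),('tr',(363.5,134),.005),('cap',(327,205.5),.0875)]: print(name,onz(ci,u,v,z)*1e3)
for r in (140,160,200,212,219,222): 
    k=np.where(g[r,255:390]>75)[0]+255;p,q=onz(ci,k.min()-.5,r,.005)*1e3,onz(ci,k.max()+.5,r,.005)*1e3;print(r,k.min(),k.max(),p,q,(p+q)/2)
for u in (290,300,350,358):
    k=np.where(g[120:240,u]>75)[0]+120;p,q=onz(ci,u,k.min()-.5,.005)*1e3,onz(ci,u,k.max()+.5,.0035)*1e3;print(u,k.min(),k.max(),p,q)
E
```

```text
(277, 133, 88, 92) ((320.5, 178.5), (91.0, 87.0), 90.0)
185 None None 0
188 319 333 15
191 315 338 24
194 312 340 29
197 310 342 33
200 310 343 34
203 309 344 36
206 309 344 36
209 309 344 36
212 310 343 34
215 311 342 32
218 313 357 30
221 317 357 23
224 317 357 24
227 296 357 62
230 296 357 62
tl [501.2 148.9   5. ]
tr [485.6 257.5   5. ]
cap [566.2 220.9  87.5]
140 277 363 [508.9 147.8   5. ] [492.9 258.8   5. ] [500.9 203.3   5. ]
160 278 363 [534.1 151.8   5. ] [518.1 263.3   5. ] [526.1 207.5   5. ]
200 279 362 [587.2 158.8   5. ] [571.  271.5   5. ] [579.1 215.1   5. ]
212 280 361 [603.7 161.9   5. ] [587.7 273.1   5. ] [595.7 217.5   5. ]
219 288 353 [612.  173.9   5. ] [599.1 263.9   5. ] [605.6 218.9   5. ]
222 288 353 [616.3 174.3   5. ] [603.3 264.7   5. ] [609.8 219.5   5. ]
290 133 224 [497.2 163.9   5. ] [619.9 178.1   3.5]
300 133 224 [495.4 176.6   5. ] [617.9 191.9   3.5]
350 133 223 [486.2 240.    5. ] [606.6 260.4   3.5]
358 133 215 [484.8 250.2   5. ] [593.6 269.4   3.5]
```

```bash
python3 -m jog '[-0.001,0.005,0.035,0,0,0,-1,-0.001,0.005,0.07,0,0,0,-1,-0.001,0.005,0.105,0,0,0,-1,-0.001,0.005,0.14,0,0,0,-1,-0.001,0.005,0.17,0,0,0,-1,-0.001,0.005,0.2,0,0,0,-1,-0.001,0.005,0.22,0,0,0,-1,-0.001,0.005,0.2285,0,0,0,-1]' && python3 -m jog '[0,0,0,0,0,0,-0.6,0,0,0,0,0,0,-0.2,0,0,0,0,0,0,0.1,0,0,0,0,0,0,0.3,0,0,0,0,0,0,1,0,0,0,0,0,0,1,0,0,0,0,0,0,1,0,0,0,0,0,0,1]' 15
python3 -c "
from h import *
rel([.58,.082,.1],[180,0,-171.7])"
```

```text
clock: 2.15
tcp_pos: [0.562, 0.2223, 0.0282]
tcp_rot: [-180.0, -0.3, -171.5]
contact_force: [0.3, 0.3, -0.0]
width: 0.0878
finger_force: 0.0
clock: 2.82
tcp_pos: [0.5658, 0.2211, 0.0321]
tcp_rot: [180.0, 0.1, -171.7]
contact_force: [0.4, -0.7, 2.0]
width: 0.043
finger_force: 15.0
t 2.82 tcp [0.5658 0.2211 0.0321] [ 1.800e+02  1.000e-01 -1.717e+02] F [ 0.4 -0.7  2. ] rel [ 0.0059 -0.1396 -0.0679] [ 0.     0.002 -0.001]
```

```bash
python3 -m jog '[0,0,-0.02,0,0,0,1,0,0,-0.045,0,0,0,1,0,-0.01,-0.06,0,0,0,1,0,-0.04,-0.06,0,0,0,1,0,-0.07,-0.06,0,0,0,1,0,-0.1,-0.06,0,0,0,1,0,-0.125,-0.06,0,0,0,1,0,-0.14,-0.06,0,0,0,1]' && python3 -m jog '[0,0,0.01,0,0,0,1,0,0,0.025,0,0,0,1,0,0,0.04,0,0,0,1,0,0,0.052,0,0,0,1,0,0,0.06,0,0,0,1,0,0,0.066,0,0,0,1,0,0,0.068,0,0,0,1,0,0,0.068,0,0,0,1]' 
python3 - <<'E'
from h import *
rel([.58,.082,.0226],[180,0,-171.7])
a,_=snap('scene','s2.png');b,_=snap('wrist','w2.png')
cv2.imwrite('pics/c2.png',np.hstack([cv2.resize(a[190:340,280:480],(400,300),interpolation=2),cv2.resize(b[60:360,120:520],(400,300))])[:,:,::-1])
E
```

```text
clock: 3.48
tcp_pos: [0.5856, 0.0785, 0.0915]
tcp_rot: [-179.9, -0.0, -171.9]
contact_force: [0.8, -0.4, -0.9]
width: 0.0432
finger_force: 15.0
clock: 4.15
tcp_pos: [0.5857, 0.083, 0.0234]
tcp_rot: [180.0, -0.0, -171.7]
contact_force: [0.6, -0.2, -1.3]
width: 0.0433
finger_force: 15.0
t 4.15 tcp [0.5857 0.083  0.0234] [ 180.    -0.  -171.7] F [ 0.6 -0.2 -1.3] rel [ 0.0057 -0.0001  0.0008] [ 0. -0.  0.]
```

View pics/c2.png

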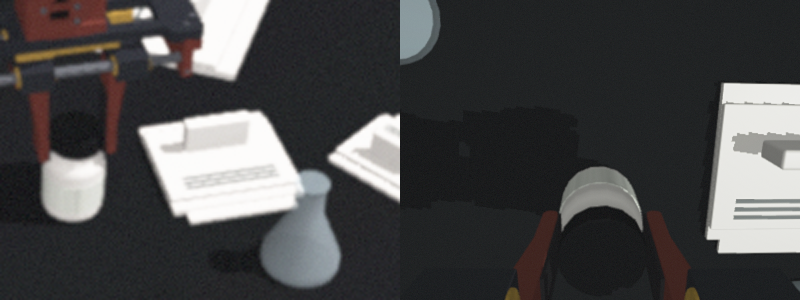

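The jar is upright in the gripper beside the cover, just above the bench. I'll lower it the last 1–2 mm.

```bash
python3 -m jog '[0,0,0.0003,0,0,0,1,0,0,0.0006,0,0,0,1,0,0,0.0009,0,0,0,1,0,0,0.001,0,0,0,1,0,0,0.001,0,0,0,1,0,0,0.001,0,0,0,1,0,0,0.001,0,0,0,1,0,0,0.001,0,0,0,1]'
```

```text
clock: 4.92
tcp_pos: [0.5857, 0.0826, 0.0227]
tcp_rot: [180.0, 0.0, -171.7]
contact_force: [-0.2, 0.1, -0.5]
width: 0.043
finger_force: 15.0
```

```bash
python3 -m jog '[0,0,0.0003,0,0,0,1,0,0,0.0006,0,0,0,1,0,0,0.0006,0,0,0,0.8,0,0,0.0006,0,0,0,0.4,0,0,0.0006,0,0,0,0,0,0,0.0006,0,0,0,-0.4,0,0,0.0006,0,0,0,-1,0,0,0.0006,0,0,0,-1]' && python3 -m jog '[0,0,0,0,0,0,-1,0,0,0,0,0,0,-1,0,0,-0.02,0,0,0,-1,0,0,-0.05,0,0,0,-1,0,0,-0.085,0,0,0,-1,0,0,-0.12,0,0,0,-1,0,0,-0.16,0,0,0,-1,0,0,-0.2,0,0,0,-1]'
python3 -c "
from h import *
rel([.5317,.2083,.2],[180,0,98.2])"
```

```text
clock: 5.58
tcp_pos: [0.5852, 0.0827, 0.0216]
tcp_rot: [180.0, -0.0, -171.7]
contact_force: [-0.1, 0.4, -0.9]
width: 0.0605
finger_force: 0.0
clock: 6.25
tcp_pos: [0.5849, 0.0824, 0.2235]
tcp_rot: [-180.0, -0.1, -171.7]
contact_force: [0.3, 0.8, 0.7]
width: 0.0879
finger_force: 0.0
t 6.25 tcp [0.5849 0.0824 0.2235] [-1.800e+02 -1.000e-01 -1.717e+02] F [0.3 0.8 0.7] rel [0.0345 0.1322 0.0236] [-1.000e-03 -1.000e-03  3.003e+00]
```

```bash
python3 -m jog '[0.008,-0.034,0.003,0,0,0,-1,0.016,-0.069,0.005,0,0,0,-1,0.024,-0.104,0.008,0,0,0,-1,0.032,-0.138,0.01,0,0,0,-1,0.04,-0.172,0.012,0,0,0,-1,0.048,-0.206,0.015,0,0,0,-1,0.057,-0.24,0.018,0,0,0,-1,0.065,-0.276,0.02,0,0,0,-1]' >/dev/null&& python3 -m jog '[0,0,0,0,0,0,-1,0,0,0,0,0,0,-1,0,0,0,0,0,0,-1,0,0,0,0,0,0,-1,0,0,0,0,0,0,-1,0,0,0,0,0,0,-1,0,0,0,0,0,0,-1,0,0,0,0,0,0,-1]'
python3 - <<'E'
from h import *
im,ci=snap('wrist','w3.png');np.save('pics/ci3.npy',ci)
E
```

```text
clock: 7.58
tcp_pos: [0.5612, -0.1993, 0.2021]
tcp_rot: [180.0, 0.0, -171.7]
contact_force: [-0.7, 1.3, -0.5]
width: 0.0878
finger_force: 0.0
```

View pics/w3.png

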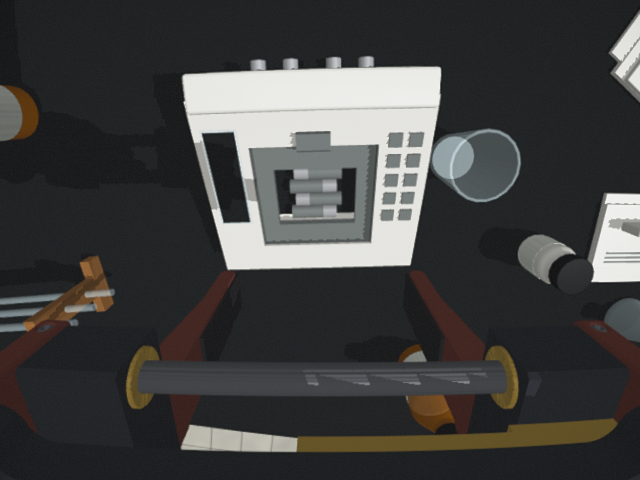

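The wrist view shows the bay opening with corners (249,148), (378,144), (371,241) and (265,244), the latch at (312,141) and the deck's front edge from (229,270) to (411,265). The jar is standing upright at (555,262). Next I'll fit these edges.

```bash
cat > bay.py <<'E'
from h import *
np.set_printoptions(precision=1,suppress=True)
im=np.load('pics/w3.png.npy');ci=np.load('pics/ci3.npy',allow_pickle=True).item()
g=cv2.GaussianBlur(cv2.cvtColor(im,cv2.COLOR_RGB2GRAY),(3,3),0).astype(float)
def edge(a,b,n,half=7,f=(.12,.88)):
    """subpixel white-dark edge points across segment a-b"""
    a,b=np.array(a,float),np.array(b,float);d=(b-a)/np.linalg.norm(b-a);nn=np.array([-d[1],d[0]]);P=[]
    for t in np.linspace(*f,n):
        q=a+t*(b-a);s=np.arange(-half,half+.1,.25);xy=(q+s[:,None]*nn).astype(np.float32)
        pr=cv2.remap(g.astype(np.float32),xy[None,:,0],xy[None,:,1],1)[0];gr=np.abs(np.gradient(pr));P.append(q+nn*(s*gr**2).sum()/(gr**2).sum())
    return np.array(P)
E3={'front':edge((229,270),(411,265),20),'L':edge((249,148),(265,244),16,5),'R':edge((378,144),(371,241),16,5),'lo':edge((265,244),(371,241),16,5)}
E3['up']=np.vstack([edge((249,148),(295,147),6,5),edge((331,146),(378,144),6,5)])
for q in [(229,270),(411,265)]: print('fc',onz(ci,*q,.04)*1e3)
W=np.array([onz(ci,*p,.04)*1e3 for p in E3['front']])
l=cv2.fitLine(W[:,:2].astype(np.float32),cv2.DIST_HUBER,0,.01,.01).ravel()
e=np.array([*l[:2],0]);e*=np.sign(-e[1]);m0=np.array([*l[2:],40]);up=np.array([e[1],-e[0],0]);up*=np.sign(-up[0])
print('front line yaw up',np.degrees(np.arctan2(up[1],up[0])),m0)
t=np.radians(20);S=up*np.cos(t)+[0,0,np.sin(t)];N=-up*np.sin(t)+np.array([0,0,np.cos(t)]);Y=np.cross(N,S)
res={}
for k in('L','R','lo','up'):
    Q=[]
    for p in E3[k]:
        o,r=ray(ci,*p);o=o*1e3;q=o+r*((m0-o)@N)/(r@N);Q.append([(q-m0)@S,(q-m0)@Y])
    Q=np.array(Q);res[k]=Q;i=1 if k in'LR' else 0
    c=np.polyfit(Q[:,1-i],Q[:,i],1);print(k,'mean',Q[:,i].mean(),'std',np.std(Q[:,i]-np.polyval(c,Q[:,1-i])),'tilt deg',np.degrees(np.arctan(c[0])))
yc=(res['L'][:,1].mean()+res['R'][:,1].mean())/2;sc=(res['lo'][:,0].mean()-9+res['up'][:,0].mean()-122.5)/2
O=m0+S*sc+Y*yc-N*10
print('S,Y,N',S.round(4),Y.round(4),N.round(4),'bay origin',O)
np.savez('bay.npz',S=S,Y=Y,N=N,O=O/1e3)
E
python3 bay.py; python3 - <<'E'
from h import *
im=np.load('pics/w3.png.npy');ci=np.load('pics/ci3.npy',allow_pickle=True).item()
print('jar cap',onz(ci,574,272.5,.078))
E
```

```text
fc [ 652.1 -295.2   40. ]
fc [615.5 -88.6  40. ]
front line yaw up -170.16709097263123 [ 634.6 -199.1   40. ]
L mean 51.733960582668786 std 0.11173175030667762 tilt deg -0.09348811435439956
R mean -63.2407072210646 std 0.04006647074146138 tilt deg -0.04282429190578061
lo mean 36.51965846657182 std 0.16721422757188648 tilt deg -0.0756340297856421
up mean 147.8282874021234 std 0.05466395490830478 tilt deg 0.029425556313265756
S,Y,N [-0.9 -0.2  0.3] [ 0.2 -1.   0. ] [0.3 0.1 0.9] bay origin [ 605.8 -198.3   39.6]
jar cap [0.58477089 0.076384   0.078     ]
```

```bash
python3 -m jog '[0,0.025,0,0,0,0.12,-1,0,0.05,0,0,0,0.25,-1,0,0.08,0,0,0,0.37,-1,0,0.11,0,0,0,0.5,-1,-0.005,0.14,0,0,0,0.62,-1,-0.01,0.17,0,0,0,0.75,-1,-0.012,0.2,0,0,0,0.87,-1,-0.015,0.23,0,0,0,1,-1]'
python3 -c "
from h import *
rel([.5317,.2083,.2],[180,0,98.2])"
```

```text
clock: 8.3
tcp_pos: [0.5424, 0.0314, 0.2022]
tcp_rot: [180.0, 0.0, 158.1]
contact_force: [0.3, -0.2, 0.0]
width: 0.0877
finger_force: 0.0
t 8.3 tcp [0.5424 0.0314 0.2022] [180.    0.  158.1] F [ 0.3 -0.2  0. ] rel [0.0759 0.1602 0.0022] [1.000e-03 0.000e+00 1.997e+00]
```

```bash
python3 -m jog '[0.009,0.02,0,0,0,0.12,-1,0.018,0.04,0,0,0,0.25,-1,0.027,0.06,0,0,0,0.37,-1,0.037,0.08,0,0,0,0.5,-1,0.046,0.1,0,0,0,0.62,-1,0.056,0.12,0,0,0,0.75,-1,0.066,0.14,0,0,0,0.87,-1,0.076,0.16,0,0,0,1,-1]'>/dev/null && python3 -m jog '[0,0,0,0,0,0.12,-1,0,0,0,0,0,0.25,-1,0,0,0,0,0,0.37,-1,0,0,0,0,0,0.5,-1,0,0,0,0,0,0.62,-1,0,0,0,0,0,0.75,-1,0,0,0,0,0,0.87,-1,0,0,0,0,0,0.997,-1]' >/dev/null
python3 - <<'E'
from h import *
rel([.5317,.2083,.012],[180,0,98.2])
im,ci=snap('wrist','w4.png')
cc=np.array([.5515,.2111]);x=np.array([-.9898,-.142]);y=np.array([.142,-.9898])
q=im.copy()
for a,b,z in [(60,55,5),(60,-55,5),(-48,55,5),(-48,-55,5),(-60,45,3.5),(-60,-45,3.5),(26,28,37.5),(14,28,37.5),(26,-28,37.5),(14,-28,37.5)]:
    p=proj(ci,[*(cc+x*a/1e3+y*b/1e3),z/1e3]);cv2.circle(q,tuple(int(round(k)) for k in p),2,(255,0,0),-1)
cv2.imwrite('pics/w4o.png',cv2.resize(q[80:320,160:480],(800,600),interpolation=2)[:,:,::-1])
E
```

```text
t 9.63 tcp [0.5313 0.2067 0.202 ] [180.   -0.   98.2] F [-0.3  0.4 -1.1] rel [0.0015 0.0007 0.19  ] [ 0. -0.  0.]
```

View pics/w4o.png

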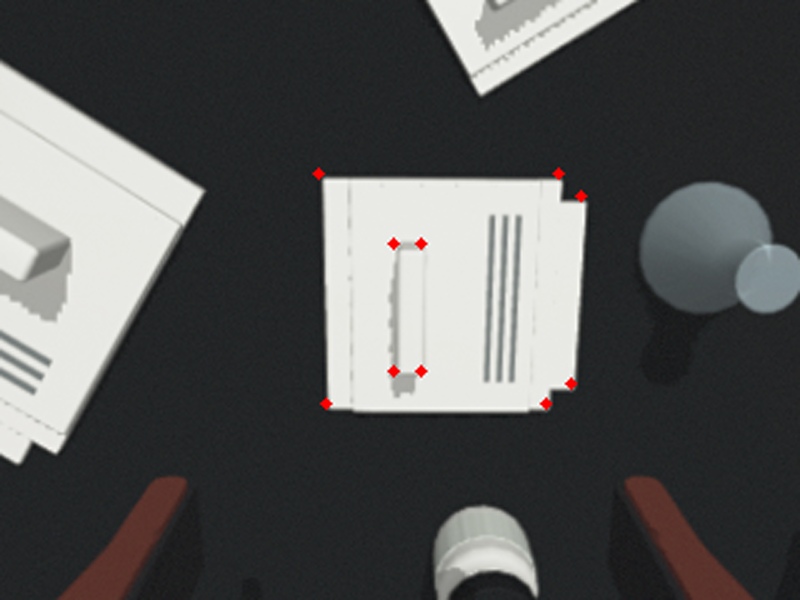

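The overlay shows the model matches to within about 2 mm: the cover really lies about 1.7 mm further out and 2 mm to the right. The rib is at crop (410,310) and the jar is upright at (485,560). I'll descend and grip the rib.

```bash
python3 -m jog '[-0.001,0.002,0.03,0,0,0,-1,-0.001,0.002,0.06,0,0,0,-1,-0.001,0.002,0.09,0,0,0,-1,-0.001,0.002,0.12,0,0,0,-1,-0.001,0.002,0.145,0,0,0,-1,-0.001,0.002,0.165,0,0,0,-1,-0.001,0.002,0.18,0,0,0,-1,-0.001,0.002,0.189,0,0,0,-1]' && python3 -m jog '[0,0,0,0,0,0,-0.4,0,0,0,0,0,0,0,0,0,0,0,0,0,0.3,0,0,0,0,0,0,0.5,0,0,0,0,0,0,0.7,0,0,0,0,0,0,1,0,0,0,0,0,0,1,0,0,0,0,0,0,1]' 40
python3 -m jog '[0,0,0,0,0,0,1,0,0,0,0,0,0,1,0,0,0,0,0,0,1,0,0,-0.02,0,0,0,1,0,0,-0.05,0,0,0,1,0,0,-0.09,0,0,0,1,0,0,-0.13,0,0,0,1,0,0,-0.17,0,0,0,1]'
python3 - <<'E'
from h import *
s=ctrl.get_state()
b=np.load('bay.npz');O,S,Y,N=b['O'],b['S'],b['Y'],b['N']
t=np.radians(13);S2=S*np.cos(t)+N*np.sin(t);N2=N*np.cos(t)-S*np.sin(t)
G=R.from_matrix(np.c_[-Y,-S2,-N2])
print(G.as_euler('xyz',degrees=True))
lip=O+S*.013+N*.060
rel(lip+S2*.080+N2*.013,G)
E
```

```text
clock: 10.35
tcp_pos: [0.5324, 0.2056, 0.0111]
tcp_rot: [-179.9, 0.0, 98.5]
contact_force: [0.2, 1.3, 1.2]
width: 0.0878
finger_force: 0.0
clock: 11.02
tcp_pos: [0.5335, 0.206, 0.0133]
tcp_rot: [180.0, -0.0, 98.4]
contact_force: [0.7, 0.1, 0.3]
width: 0.0377
finger_force: 0.0
clock: 11.68
tcp_pos: [0.533, 0.2055, 0.1846]
tcp_rot: [-180.0, 0.0, 98.4]
contact_force: [-0.1, 0.7, -0.3]
width: 0.0009
finger_force: 0.0
[-147.            0.           99.83290972]
t 11.68 tcp [0.533  0.2055 0.1846] [-180.     0.    98.4] F [-0.1  0.7 -0.3] rel [-0.4114 -0.0383  0.0299] [ 1.099 -0.013 -0.048]
```

```bash
python3 -m jog '[0,0,-0.017,0,0,0,-1,0,0,-0.017,0,0,0,-1,0,0,-0.017,0,0,0,-1,0,0,-0.017,0,0,0,-1,0,0,-0.017,0,0,0,-1,0,0,-0.017,0,0,0,-1,0,0,-0.017,0,0,0,-1,0,0,-0.017,0,0,0,-1]'
python3 - <<'E'
from h import *
old=np.load('pics/w4.png.npy');new,ci=snap('wrist','w5.png')
for im in(old,new):
    g=cv2.cvtColor(im,cv2.COLOR_RGB2GRAY);m=np.zeros_like(g);m[140:255,270:402]=(g[140:255,270:402]>100)*255
    cs,_=cv2.findContours(m,0,2);c=max(cs,key=cv2.contourArea);print(cv2.boundingRect(c),np.round(cv2.minAreaRect(c),1) if 0 else cv2.minAreaRect(c),cv2.contourArea(c))
E
```

```text
clock: 12.35
tcp_pos: [0.5331, 0.2057, 0.1992]
tcp_rot: [-179.9, 0.0, 98.4]
contact_force: [-0.2, 0.1, -0.4]
width: 0.0505
finger_force: 0.0
(289, 151, 106, 94) ((341.5, 197.5), (93.0, 105.0), 90.0) 9245.5
(288, 150, 106, 95) ((340.4999694824219, 196.99996948242188), (104.99998474121094, 93.99998474121094), 0.0) 9396.5
```

```bash
python3 -m jog '[0,0,0.03,0,0,0,-0.15,0,0,0.06,0,0,0,-0.15,0,0,0.09,0,0,0,-0.15,0,0,0.12,0,0,0,-0.15,0,0,0.145,0,0,0,-0.15,0,0,0.165,0,0,0,-0.15,0,0,0.18,0,0,0,-0.15,0,0,0.187,0,0,0,-0.15]' && python3 -m jog '[0,0,0,0,0,0,1,0,0,0,0,0,0,1,0,0,0,0,0,0,1,0,0,0,0,0,0,1,0,0,0,0,0,0,1,0,0,0,0,0,0,1,0,0,0,0,0,0,1,0,0,0,0,0,0,1]' 40
```

```text
clock: 13.07
tcp_pos: [0.532, 0.2053, 0.0106]
tcp_rot: [-179.8, 0.1, 98.4]
contact_force: [-0.1, 0.2, -0.3]
width: 0.0504
finger_force: 0.0
clock: 13.73
tcp_pos: [0.5335, 0.2061, 0.0133]
tcp_rot: [180.0, -0.0, 98.4]
contact_force: [-0.1, -0.1, -0.2]
width: 0.0016
finger_force: 0.0
```

```bash
python3 - <<'E'
from h import *
a,_=snap('wrist','w6.png');b,_=snap('scene','s6.png')
cv2.imwrite('pics/c6.png',np.hstack([cv2.resize(a[60:360,120:520],(400,300)),cv2.resize(b[190:340,280:480],(400,300),interpolation=2)])[:,:,::-1])
E
```

```text
(no output)
```

View pics/c6.png

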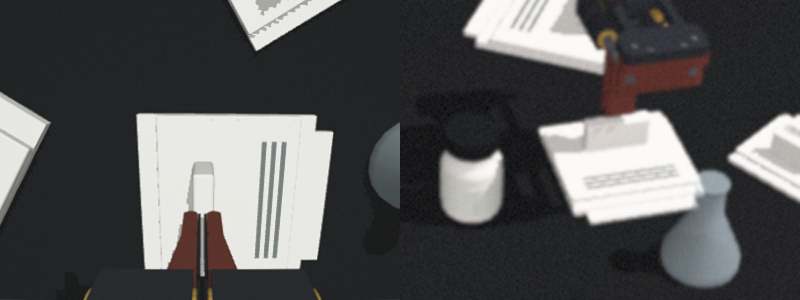

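The wrist crop shows the shut fingers at (202,215) standing over the near end of the rib. In the scene crop the fingertips end at the rib's top, so the tips are higher than I assumed. I'll compare the tips in the image with the projected TCP.

```bash
python3 - <<'E'
from h import *
s=ctrl.get_state();ci=ctrl.camera_info('wrist');p=np.array(s['tcp_pos']);T=R.from_euler('xyz',s['tcp_rot'],degrees=True)
print(s['contact_force'],s['width'])
for h in(-40,-19,0,10,20): print(h,proj(ci,p+T.apply([0,0,h/1e3])))
for x in(10,-10):print('pad edges at tip',x,proj(ci,p+T.apply([x/1e3,0,0])), proj(ci,p+T.apply([x/1e3,0,-.03])))
cs=ctrl.camera_info('scene')
for h in(0,-20,-40): print('scene',h,proj(cs,p+T.apply([0,0,h/1e3])))
print('rib top in wrist',[proj(ci,[.5333+y*.142/1e3,.2062-y*.99/1e3,.0375]) for y in(28,-28)])
E
```

```text
[ 0.29664111 -0.21601074  1.14950868] 0.0004725790672321289
-40 [322.43268804 295.72330554]
-19 [322.36610492 277.86617458]
0 [322.31653965 264.59578184]
10 [322.29367162 258.47964696]
20 [322.27267362 252.86722102]
pad edges at tip 10 [322.31804369 249.60082747] [322.40263045 269.77580397]
pad edges at tip -10 [322.31496466 279.13785071] [322.3957232  303.09100611]
scene 0 [386.94677409 259.49958696]
scene -20 [387.85894622 250.22053341]
scene -40 [388.79060011 240.72154209]
rib top in wrist [array([322.01025234, 325.12068164]), array([322.3867841 , 233.78809138])]
```

```bash
python3 -m jog '[0,0,0,0,0,0,-0.15,0,0,0,0,0,0,-0.15,0,0,0,0,0,0,-0.15,0,0,0,0,0,0,-0.15,0,0,0,0,0,0,-0.15,0,0,0,0,0,0,-0.15,0,0,0,0,0,0,-0.15,0,0,0,0,0,0,-0.15]'; python3 -m jog '[0,0,0.001,0,0,0,-0.15,0,0,0.002,0,0,0,-0.15,0,0,0.003,0,0,0,-0.15,0,0,0.004,0,0,0,-0.15,0,0,0.005,0,0,0,-0.15,0,0,0.006,0,0,0,-0.15,0,0,0.006,0,0,0,-0.15,0,0,0.006,0,0,0,-0.15]'
```

```text
clock: 14.5
tcp_pos: [0.5334, 0.2059, 0.013]
tcp_rot: [-180.0, -0.0, 98.4]
contact_force: [-0.2, 0.5, -0.5]
width: 0.0493
finger_force: 0.0
clock: 15.17
tcp_pos: [0.5334, 0.2059, 0.0069]
tcp_rot: [-180.0, 0.0, 98.4]
contact_force: [-0.5, 0.1, -0.4]
width: 0.0504
finger_force: 0.0
```

TCP z of 6.9 mm without contact confirms the real fingertips sit well behind the reported TCP. I'll go down by feel.

```bash
python3 -m jog '[0,0,0.002,0,0,0,-0.15,0,0,0.004,0,0,0,-0.15,0,0,0.006,0,0,0,-0.15,0,0,0.008,0,0,0,-0.15,0,0,0.01,0,0,0,-0.15,0,0,0.011,0,0,0,-0.15,0,0,0.012,0,0,0,-0.15,0,0,0.012,0,0,0,-0.15]'; python3 -m jog '[0,0,0.001,0,0,0,-0.15,0,0,0.002,0,0,0,-0.15,0,0,0.003,0,0,0,-0.15,0,0,0.004,0,0,0,-0.15,0,0,0.005,0,0,0,-0.15,0,0,0.006,0,0,0,-0.15,0,0,0.006,0,0,0,-0.15,0,0,0.006,0,0,0,-0.15]'
python3 - <<'E'
from h import *
a,ci=snap('wrist','w7.png');b,_=snap('scene','s7.png')
cv2.imwrite('pics/c7.png',np.hstack([cv2.resize(a[110:320,180:460],(400,300)),cv2.resize(b[200:305,320:460],(400,300),interpolation=2)])[:,:,::-1])
E
```

```text
clock: 15.83
tcp_pos: [0.5333, 0.2059, -0.0052]
tcp_rot: [-180.0, 0.0, 98.4]
contact_force: [-0.2, 0.6, 0.2]
width: 0.0505
finger_force: 0.0
clock: 16.5
tcp_pos: [0.5334, 0.2059, -0.0111]
tcp_rot: [-180.0, 0.0, 98.4]
contact_force: [-0.7, 0.6, -0.1]
width: 0.0503
finger_force: 0.0
```

View pics/c7.png

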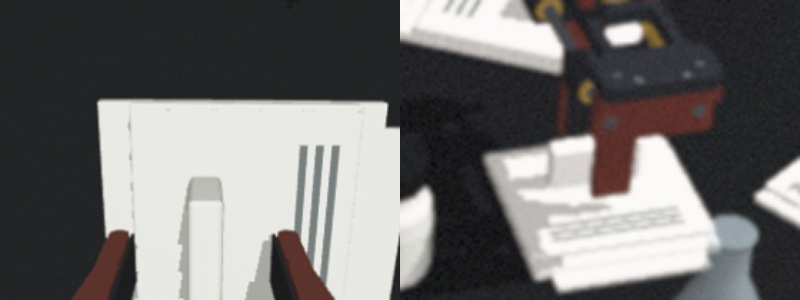

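The fingers now straddle the rib: wrist crop shows the rib at (206,245) between fingers at (120,240) and (285,240). The tips are still above the raised field.

```bash
python3 -m jog '[0,0,0.001,0,0,0,-0.15,0,0,0.002,0,0,0,-0.15,0,0,0.003,0,0,0,-0.15,0,0,0.004,0,0,0,-0.15,0,0,0.005,0,0,0,-0.15,0,0,0.006,0,0,0,-0.15,0,0,0.006,0,0,0,-0.15,0,0,0.006,0,0,0,-0.15]'; python3 -m jog '[0,0,0.0006,0,0,0,-0.15,0,0,0.0012,0,0,0,-0.15,0,0,0.0018,0,0,0,-0.15,0,0,0.0024,0,0,0,-0.15,0,0,0.003,0,0,0,-0.15,0,0,0.0036,0,0,0,-0.15,0,0,0.004,0,0,0,-0.15,0,0,0.004,0,0,0,-0.15]'
python3 - <<'E'
from h import *
a,ci=snap('wrist','w8.png')
s=ctrl.get_state();print(s['contact_force'])
# fingertip silhouettes: red mask
m=((a[:,:,0].astype(int)-a[:,:,2]>35)&(a[:,:,0]>60)).astype(np.uint8);m[330:]=0
for side,sl in(('L',slice(150,320)),('R',slice(320,500))):
    v,u=np.where(m[:,sl]);i=v.argmin();print(side,'top row',v.min(),'cols',u[v<=v.min()+2].min()+sl.start,u[v<=v.min()+2].max()+sl.start)
E
```

```text
clock: 17.27
tcp_pos: [0.5334, 0.2059, -0.0171]
tcp_rot: [-180.0, 0.0, 98.4]
contact_force: [0.2, -0.3, -0.8]
width: 0.0506
finger_force: 0.0
clock: 17.93
tcp_pos: [0.5334, 0.206, -0.0211]
tcp_rot: [-180.0, -0.0, 98.4]
contact_force: [-0.5, -0.1, 0.3]
width: 0.0504
finger_force: 0.0
[ 0.10178651 -0.83534163 -0.58005466]
L top row 272 cols 257 268
R top row 272 cols 375 387
```

```bash
python3 -m jog '[0,0,0,0,0,0,1,0,0,0,0,0,0,1,0,0,0,0,0,0,1,0,0,0,0,0,0,1,0,0,0,0,0,0,1,0,0,0,0,0,0,1,0,0,0,0,0,0,1,0,0,0,0,0,0,1]' 40; python3 -m jog '[0,0,0,0,0,0,1,0,0,0,0,0,0,1,0,0,-0.01,0,0,0,1,0,0,-0.03,0,0,0,1,0,0,-0.06,0,0,0,1,0,0,-0.1,0,0,0,1,0,0,-0.14,0,0,0,1,0,0,-0.18,0,0,0,1]' 
python3 - <<'E'
from h import *
b=np.load('bay.npz');O,S,Y,N=b['O'],b['S'],b['Y'],b['N']
t=np.radians(13);S2=S*np.cos(t)+N*np.sin(t);N2=N*np.cos(t)-S*np.sin(t)
G=R.from_matrix(np.c_[-Y,-S2,-N2])
rel(O+S*.013+N*.060+S2*.080-N2*.021,G)
E
```

```text
clock: 18.65
tcp_pos: [0.5335, 0.2059, -0.021]
tcp_rot: [180.0, -0.0, 98.4]
contact_force: [0.3, 0.1, -0.2]
width: 0.0117
finger_force: 40.0
clock: 19.32
tcp_pos: [0.5328, 0.2053, 0.1612]
tcp_rot: [-180.0, 0.0, 98.3]
contact_force: [0.9, 0.9, -0.6]
width: 0.0116
finger_force: 40.0
t 19.32 tcp [0.5328 0.2053 0.1612] [-180.     0.    98.3] F [ 0.9  0.9 -0.6] rel [-0.4118 -0.0565  0.035 ] [ 1.099 -0.014 -0.048]
```

```bash
python3 -m jog '[-0.025,0,-0.01,0,0,0,1,-0.06,0,-0.02,0,0,0,1,-0.1,0,-0.03,0.1,0,0,1,-0.14,0,-0.03,0.2,0,0,1,-0.18,0,-0.03,0.3,0,0,1,-0.22,0,-0.03,0.4,0,0,1,-0.255,0,-0.03,0.5,0,0,1,-0.29,0,-0.03,0.6,0,0,1]' 
python3 - <<'E'
from h import *
b=np.load('bay.npz');O,S,Y,N=b['O'],b['S'],b['Y'],b['N']
t=np.radians(13);S2=S*np.cos(t)+N*np.sin(t);N2=N*np.cos(t)-S*np.sin(t)
G=R.from_matrix(np.c_[-Y,-S2,-N2])
rel(O+S*.013+N*.060+S2*.080-N2*.021,G)
E
```

```text
clock: 19.98
tcp_pos: [0.5755, -0.0831, 0.19]
tcp_rot: [-161.9, -0.0, 98.3]
contact_force: [1.0, -0.2, -0.2]
width: 0.0116
finger_force: 40.0
t 19.98 tcp [ 0.5755 -0.0831  0.19  ] [-161.9   -0.    98.3] F [ 1.  -0.2 -0.2] rel [-0.1203 -0.0343  0.0781] [ 0.496 -0.022 -0.045]
```

```bash
python3 -m jog '[-0.03,-0.006,0,0.1,0,0,1,-0.06,-0.012,0.01,0.2,0,0,1,-0.09,-0.02,0.02,0.3,-0.01,-0.02,1,-0.12,-0.028,0.03,0.4,-0.02,-0.04,1,-0.12,-0.034,0.045,0.5,-0.022,-0.045,1,-0.12,-0.034,0.06,0.5,-0.022,-0.045,1,-0.12,-0.034,0.07,0.5,-0.022,-0.045,1,-0.12,-0.034,0.078,0.5,-0.022,-0.045,1]' 
python3 - <<'E'
from h import *
b=np.load('bay.npz');O,S,Y,N=b['O'],b['S'],b['Y'],b['N']
t=np.radians(13);S2=S*np.cos(t)+N*np.sin(t);N2=N*np.cos(t)-S*np.sin(t)
G=R.from_matrix(np.c_[-Y,-S2,-N2])
rel(O+S*.013+N*.060+S2*.080-N2*.021,G)
a,ci=snap('wrist','w9.png');b_,cs=snap('scene','s9.png');t_,ct=snap('top','t9.png');np.save('pics/ci9.npy',[ci,cs,ct])
cv2.imwrite('pics/c9.png',np.vstack([np.hstack([cv2.resize(a[60:360,120:520],(400,300)),cv2.resize(b_[170:335,30:250],(400,300),interpolation=2)]),np.hstack([cv2.resize(t_[190:340,370:570],(400,300),interpolation=2),np.zeros((300,400,3),np.uint8)])])[:,:,::-1])
E
```

```text
clock: 20.65
tcp_pos: [0.5368, -0.2076, 0.1247]
tcp_rot: [-147.0, -0.0, 99.9]
contact_force: [1.2, 0.1, -0.7]
width: 0.0115
finger_force: 40.0
t 20.65 tcp [ 0.5368 -0.2076  0.1247] [-147.    -0.    99.9] F [ 1.2  0.1 -0.7] rel [-0.0026 -0.0015 -0.0011] [-0.001  0.     0.001]
```

View pics/c9.png

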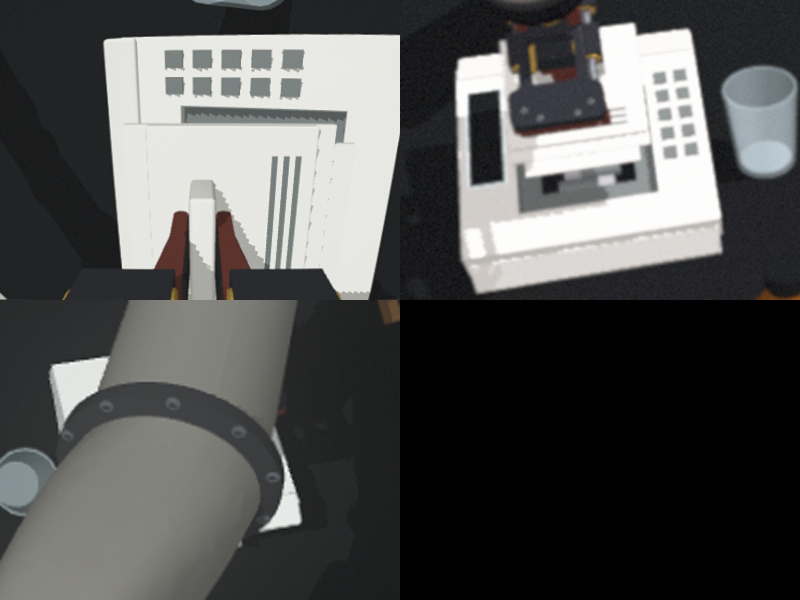

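The wrist crop shows the cover held squarely above the bay, tilted: its side edge is at v≈125, the bay's side edge at v≈107 and the opening's lower corner at (346,112), with the lip end at (354,145). The scene crop shows the lip just up-slope of the ledge. Next is the lateral offset by numbers.

```bash
cat > lat.py <<'E'
from h import *
np.set_printoptions(precision=2,suppress=True)
im=np.load('pics/w9.png.npy');ci=np.load('pics/ci9.npy',allow_pickle=True)[0]
g=cv2.GaussianBlur(cv2.cvtColor(im,cv2.COLOR_RGB2GRAY),(3,3),0).astype(np.float32)
b=np.load('bay.npz');O,S,Y,N=b['O'],b['S'],b['Y'],b['N']
p=np.array([.5368,-.2076,.1247]);T=R.from_euler('xyz',[-147,0,99.9],degrees=True).as_matrix()
Yc,Sc,Nc=-T[:,0],-T[:,1],-T[:,2];C=p-.020*Sc+.021*Nc   # cover origin
def col(u,v0,v1,sign):
    d=np.diff(g[v0:v1+1,u])*sign;i=d.argmax();w=np.clip(d[max(i-1,0):i+2],0,None);return v0+max(i-1,0)+(np.arange(len(w))*w).sum()/w.sum()+.5
def hit(u,v,P,n):
    o,r=ray(ci,u,v);return o+r*((P-o)@n)/(r@n)
for u in range(310,440,20):
    vb=col(u,160,176,-1); vc=col(u,176,194,1)
    qb=hit(u,vb,O+.010*N,N)-O; qc=hit(u,vc,C+.005*Nc,Nc)-C
    print(u,round(vb,1),round(vc,1),'bay x,y',qb@S*1e3,qb@Y*1e3,' cover x,y',qc@Sc*1e3,qc@Yc*1e3)
# free ledge edge on the far side, row scan between corner and cover
for v in(176,180,184,190): 
    d=np.diff(g[v,440:490]);i=d.argmax();q=hit(440+i+.5,v,O+.01*N,N)-O;print('ledge',v,440+i,q@S*1e3,q@Y*1e3)
for v in(215,225,235,250): 
    d=np.diff(g[v,455:490]);print('lip row',v,[(455+i,int(d[i])) for i in np.argsort(-abs(d))[:3]])
print('cover origin in bay',[(C-O)@k*1e3 for k in(S,Y,N)],'lip x in bay',((C-.06*Sc-O)@S)*1e3)
print('expected cover side px',proj(ci,C-.055*Yc+.005*Nc),'bay side',proj(ci,O+.06*S-.058*Y+.01*N),'lip corner',proj(ci,C-.06*Sc-.045*Yc+.0035*Nc))
E
python3 lat.py
```

```text
310 165.6 182.6 bay x,y 114.19659276684357 -57.872794289802734  cover x,y 26.20879254312612 -55.75590079083042
330 166.5 182.6 bay x,y 99.63291054473781 -57.676841676022114  cover x,y 16.216972416225893 -55.748478194521816
350 166.7 182.6 bay x,y 85.43992562595851 -57.90391081485539  cover x,y 6.2209583839563285 -55.759000812781764
370 167.5 182.6 bay x,y 71.57504300262134 -57.75995068256067  cover x,y -3.791950161934814 -55.77198419594585
390 168.4 182.7 bay x,y 58.011408076291474 -57.61047252660971  cover x,y -13.835959763368786 -55.76823582608342
410 168.7 182.7 bay x,y 44.75263295571422 -57.88896508580234  cover x,y -23.922969034389787 -55.782605627107024
430 169.6 183.4 bay x,y 31.7194346386405 -57.76365450199475  cover x,y -34.096834874727094 -55.48340306350395
ledge 176 466 8.137373808194425 -54.46876763538925
ledge 180 465 8.459992646544686 -51.817991168576604
ledge 184 465 8.152932378005389 -49.178333215089644
ledge 190 464 8.31883161608096 -45.15678426117871
lip row 215 [(np.int64(465), -1), (np.int64(467), -1), (np.int64(466), 1)]
lip row 225 [(np.int64(461), -1), (np.int64(463), 1), (np.int64(465), -1)]
lip row 235 [(np.int64(467), -1), (np.int64(469), 1), (np.int64(485), 1)]
lip row 250 [(np.int64(458), -1), (np.int64(461), 1), (np.int64(469), 1)]
cover origin in bay [np.float64(70.27080237249585), np.float64(-2.635130709201267), np.float64(72.0923683198284)] lip x in bay 11.808631580015579
expected cover side px [362.38 184.14] bay side [387.07 167.74] lip corner [476.34 203.27]
```

```bash
python3 -m jog '[-0.0032,-0.0025,0,0,0,0,1,-0.0032,-0.0005,0.0085,0,0,0,1,-0.0032,0.0015,0.017,0,0,0,1,-0.0032,0.0035,0.026,0,0,0,1,-0.0032,0.0055,0.035,0,0,0,1,-0.0032,0.007,0.042,0,0,0,1,-0.0032,0.0082,0.0465,0,0,0,1,-0.0032,0.0087,0.0487,0,0,0,1]'; python3 -m jog '[0,0,0,0,0,0,1,0,0.0002,0.001,0,0,0,1,0,0.0004,0.0019,0,0,0,1,0,0.0006,0.0028,0,0,0,1,0,0.0009,0.0039,0,0,0,1,0,0.0011,0.0049,0,0,0,1,0,0.0011,0.0049,0,0,0,1,0,0.0011,0.0049,0,0,0,1]'
cat > st.py <<'E'
from h import *
np.set_printoptions(precision=2,suppress=True)
b=np.load('bay.npz');O,S,Y,N=b['O'],b['S'],b['Y'],b['N'];B=np.c_[S,Y,N]
s=ctrl.get_state();p=np.array(s['tcp_pos']);T=R.from_euler('xyz',s['tcp_rot'],degrees=True).as_matrix()
Yc,Sc,Nc=-T[:,0],-T[:,1],-T[:,2];C=p-.020*Sc-.00075*Yc+.021*Nc
print('clk',round(s['clock'],2),'tilt',np.degrees(np.arctan2(Sc@N,Sc@S)),'lip',B.T@(C-.06*Sc-O)*1e3,'top',B.T@(C+.06*Sc-O)*1e3,'F bay',B.T@s['contact_force'],'M',B.T@s['wrist_torque'],'w',s['width'])
E
python3 st.py
```

```text
clock: 21.47
tcp_pos: [0.5182, -0.2143, 0.0788]
tcp_rot: [-146.9, -0.0, 99.9]
contact_force: [-0.5, -0.8, -1.6]
width: 0.012
finger_force: 40.0
clock: 22.13
tcp_pos: [0.5171, -0.2147, 0.075]
tcp_rot: [-147.0, 0.0, 99.9]
contact_force: [0.7, 0.7, -0.9]
width: 0.0119
finger_force: 40.0
clk 22.13 tilt 13.00725343546286 lip [14.16  0.21  4.85] top [131.09   0.27  31.86] F bay [-1.1  -0.58 -0.59] M [ 0.07  0.5  -0.07] w 0.011903325386272532
```

Lip at bay (14.2, 0.2, 4.9). I'll feel for the seat.

```bash
python3 -m jog '[0,0.0001,0.0006,0,0,0,1,0,0.0003,0.0012,0,0,0,1,0,0.0004,0.0018,0,0,0,1,0,0.0006,0.0024,0,0,0,1,0,0.0007,0.003,0,0,0,1,0,0.0008,0.0036,0,0,0,1,0,0.0008,0.0036,0,0,0,1,0,0.0008,0.0036,0,0,0,1]'; python3 st.py
```

```text
clock: 22.8
tcp_pos: [0.5159, -0.2149, 0.0715]
tcp_rot: [-147.0, 0.0, 99.9]
contact_force: [0.3, -0.2, -0.3]
width: 0.0114
finger_force: 40.0
clk 22.8 tilt 13.004622833150222 lip [14.15  0.21  1.16] top [131.08   0.27  28.16] F bay [-0.36  0.28 -0.19] M [ 0.02  0.52 -0.02] w 0.011443906057801073
```

```bash
python3 -m jog '[0,0.0001,0.0005,0,0,0,1,0,0.0002,0.001,0,0,0,1,0,0.0003,0.0015,0,0,0,1,0,0.0005,0.002,0,0,0,1,0,0.0005,0.002,0,0,0,1,0,0.0005,0.002,0,0,0,1,0,0.0005,0.002,0,0,0,1,0,0.0005,0.002,0,0,0,1]'; python3 st.py
```

```text
clock: 23.47
tcp_pos: [0.5154, -0.2151, 0.0701]
tcp_rot: [-147.0, 0.0, 99.9]
contact_force: [-0.9, 0.5, 5.7]
width: 0.0119
finger_force: 40.0
clk 23.47 tilt 12.992405328457558 lip [14.2   0.31 -0.34] top [131.13   0.35  26.64] F bay [ 2.68 -0.69  5.13] M [-0.19  0.04 -0.06] w 0.011897901917083203
```

```bash
python3 -m jog '[0,-0.0003,-0.0013,0,0,0,1,0,0.0012,-0.0017,0,0,0,1,0,0.0027,-0.002,0,0,0,1,0,0.0042,-0.0023,0,0,0,1,0,0.0057,-0.0027,0,0,0,1,0,0.0076,-0.0031,0,0,0,1,0,0.0094,-0.0036,0,0,0,1,0,0.0094,-0.0036,0,0,0,1]'; python3 st.py
```

```text
clock: 24.13
tcp_pos: [0.5253, -0.2132, 0.0672]
tcp_rot: [-147.0, 0.0, 99.9]
contact_force: [0.1, 0.3, -1.2]
width: 0.0114
finger_force: 40.0
clk 24.13 tilt 12.998815515165674 lip [3.65 0.08 0.37] top [120.58   0.18  27.36] F bay [-0.5  -0.29 -1.09] M [ 0.    0.51 -0.02] w 0.011371370145536143
```

Lip is at x=3.7 under the ledge, with no contact. I'll slide on towards the wall.

```bash
python3 -m jog '[0,0.0007,-0.0002,0,0,0,1,0,0.0014,-0.0003,0,0,0,1,0,0.0021,-0.0005,0,0,0,1,0,0.0028,-0.0006,0,0,0,1,0,0.0035,-0.0008,0,0,0,1,0,0.004,-0.0009,0,0,0,1,0,0.004,-0.0009,0,0,0,1,0,0.004,-0.0009,0,0,0,1]'; python3 st.py
```

```text
clock: 24.8
tcp_pos: [0.5288, -0.2127, 0.0661]
tcp_rot: [-147.0, 0.0, 99.9]
contact_force: [-0.3, -0.1, -0.8]
width: 0.0115
finger_force: 40.0
clk 24.8 tilt 13.001780635058832 lip [0.02 0.25 0.5 ] top [116.95   0.3   27.49] F bay [ 0.03  0.09 -0.91] M [ 0.04  0.57 -0.  ] w 0.011498121657060946
```

```bash
python3 -m jog '[0,0.0003,-0.0001,0,0,0,1,0,0.0006,-0.0001,0,0,0,1,0,0.0009,-0.0002,0,0,0,1,0,0.0012,-0.0003,0,0,0,1,0,0.0015,-0.0003,0,0,0,1,0,0.0015,-0.0003,0,0,0,1,0,0.0015,-0.0003,0,0,0,1,0,0.0015,-0.0003,0,0,0,1]'; python3 st.py
```

```text
clock: 25.47
tcp_pos: [0.5301, -0.2124, 0.0655]
tcp_rot: [-147.0, 0.0, 99.9]
contact_force: [-0.3, 0.1, 0.2]
width: 0.0118
finger_force: 40.0
clk 25.47 tilt 13.000922607138161 lip [-1.49  0.24  0.46] top [115.43   0.29  27.46] F bay [ 0.35 -0.16  0.07] M [ 0.02  0.49 -0.03] w 0.011797073099134288
```

```bash
python3 -m jog '[0,0.0003,-0.0001,0,0,0,1,0,0.0006,-0.0001,0,0,0,1,0,0.0009,-0.0002,0,0,0,1,0,0.0012,-0.0003,0,0,0,1,0,0.0012,-0.0003,0,0,0,1,0,0.0012,-0.0003,0,0,0,1,0,0.0012,-0.0003,0,0,0,1,0,0.0012,-0.0003,0,0,0,1]'; python3 st.py
```

```text
clock: 26.13
tcp_pos: [0.5303, -0.2125, 0.0656]
tcp_rot: [-146.9, 0.0, 99.8]
contact_force: [-4.3, 0.4, 5.0]
width: 0.0114
finger_force: 40.0
clk 26.13 tilt 13.116256702999786 lip [-1.62  0.35  0.39] top [115.25   0.34  27.62] F bay [ 5.66 -1.12  3.24] M [-0.26 -1.14  0.02] w 0.011438563190097095
```

Wall found at model x≈-1.6. I'll back off about 1.5 mm and start swinging the top down about the lip.

```bash
python3 -m jog '[0,-0.0016,0.0004,0,0,0,1,0,-0.0016,0.0004,0,0,0,1,0,-0.0012,0.0018,-0.033,0,0,1,0,-0.0008,0.0032,-0.067,0,0,1,0,-0.0004,0.0046,-0.1,0,0,1,0,0.0001,0.006,-0.133,0,0,1,0,0.0005,0.0073,-0.167,0,0,1,0,0.0005,0.0073,-0.167,0,0,1]'; python3 st.py
```

```text
clock: 26.8
tcp_pos: [0.5275, -0.2131, 0.0591]
tcp_rot: [-152.1, 0.0, 99.8]
contact_force: [-0.6, -0.9, -1.0]
width: 0.0117
finger_force: 40.0
clk 26.8 tilt 7.864609539016175 lip [-0.61  0.54  0.85] top [118.26   0.51  17.27] F bay [ 0.33  0.76 -1.22] M [0.05 0.41 0.01] w 0.011675174944155006
```

```bash
python3 -m jog '[0,0.0003,0.0012,-0.025,0,0,1,0,0.0006,0.0023,-0.05,0,0,1,0,0.0009,0.0034,-0.075,0,0,1,0,0.0012,0.0045,-0.1,0,0,1,0,0.0017,0.0059,-0.133,0,0,1,0,0.0017,0.0059,-0.133,0,0,1,0,0.0017,0.0059,-0.133,0,0,1,0,0.0017,0.0059,-0.133,0,0,1]'; python3 st.py
```

```text
clock: 27.47
tcp_pos: [0.527, -0.213, 0.0528]
tcp_rot: [-156.0, 0.0, 99.9]
contact_force: [2.9, 0.8, 1.6]
width: 0.0116
finger_force: 40.0
clk 27.47 tilt 3.9592675848778573 lip [-1.41  0.23  0.38] top [118.3    0.33   8.67] F bay [-2.27 -0.3   2.58] M [0.11 0.73 0.04] w 0.011569939805559223
```

```bash
python3 -m jog '[0,0.0003,0.0012,-0.025,0,0,1,0,0.0006,0.0024,-0.05,0,0,1,0,0.0009,0.0036,-0.075,0,0,1,0,0.0012,0.0048,-0.1,0,0,1,0,0.0015,0.0058,-0.133,0,0,1,0,0.0015,0.0064,-0.137,0,0,1,0,0.0015,0.0066,-0.137,0,0,1,0,0.0015,0.0066,-0.137,0,0,1]'; python3 st.py
```

```text
clock: 28.13
tcp_pos: [0.5261, -0.2134, 0.0468]
tcp_rot: [-160.3, 0.0, 99.9]
contact_force: [4.9, 0.8, 6.9]
width: 0.0118
finger_force: 40.0
clk 28.13 tilt -0.2527652755158832 lip [-1.24  0.43  0.36] top [118.76   0.5   -0.17] F bay [-2.34  0.02  8.16] M [ 0.02  0.47 -0.08] w 0.011767525486728115
```

```bash
python3 -m jog '[0,0,0.0004,-0.008,0,0,1,0,0,0.0008,-0.016,0,0,1,0,0,0.0012,-0.016,0,0,1,0,0,0.0016,-0.016,0,0,1,0,0,0.0016,-0.016,0,0,1,0,0,0.0016,-0.016,0,0,1,0,0,0.0016,-0.016,0,0,1,0,0,0.0016,-0.016,0,0,1]'; python3 st.py
python3 - <<'E'
from h import *
a,ci=snap('wrist','w12.png');b=np.load('bay.npz');O,S,Y,N=b['O'],b['S'],b['Y'],b['N']
for x,z in[(100,5),(116,11),(119.4,5),(122.5,10)]: print(x,[proj(ci,O+S*x/1e3+Y*y/1e3+N*z/1e3).round(0) for y in(-15,0)])
E
```

```text
clock: 28.8
tcp_pos: [0.5264, -0.2133, 0.0468]
tcp_rot: [-160.8, 0.0, 99.9]
contact_force: [5.8, 2.5, 17.0]
width: 0.0118
finger_force: 40.1
clk 28.8 tilt -0.7848242710089025 lip [-1.35  0.42  1.21] top [118.63   0.53  -0.43] F bay [ 0.03 -1.48 18.1 ] M [-0.45 -0.54 -0.09] w 0.011753322280924634
100 [array([283., 256.]), array([284., 282.])]
116 [array([251., 261.]), array([253., 287.])]
119.4 [array([247., 256.]), array([248., 282.])]
122.5 [array([239., 260.]), array([241., 286.])]
```

```bash
python3 -m jog '[0,0,-0.0005,0.008,0,0,1,0,0,-0.001,0.016,0,0,1,0,0,-0.0016,0.016,0,0,1,0,0,-0.0022,0.016,0,0,1,0,0,-0.0028,0.016,0,0,1,0,0,-0.0034,0.016,0,0,1,0,0,-0.0034,0.016,0,0,1,0,0,-0.0034,0.016,0,0,1]'; python3 st.py
```

```text
clock: 29.52
tcp_pos: [0.5245, -0.2131, 0.0474]
tcp_rot: [-160.0, -0.0, 99.8]
contact_force: [-0.7, -0.5, 1.0]
width: 0.0121
finger_force: 40.0
clk 29.52 tilt 0.013852289715577379 lip [0.31 0.01 0.01] top [120.31   0.04   0.04] F bay [1.07 0.39 0.64] M [ 0.03  0.24 -0.04] w 0.012066592198976805
```

```bash
python3 -m jog '[0,0,-0.0004,0,0,0,1,0,0,-0.0008,0,0,0,1,0,0,-0.0012,0,0,0,1,0,0,-0.0016,0,0,0,1,0,0,-0.002,0,0,0,1,0,0,-0.0025,0,0,0,1,0,0,-0.0025,0,0,0,1,0,0,-0.0025,0,0,0,1]'; python3 st.py
```

```text
clock: 30.18
tcp_pos: [0.5254, -0.213, 0.049]
tcp_rot: [-160.0, -0.0, 99.8]
contact_force: [-3.8, -1.9, -16.6]
width: 0.0118
finger_force: 40.0
clk 30.18 tilt 0.0077798882886578515 lip [-0.01  0.01  1.87] top [119.99   0.05   1.89] F bay [ -1.88   1.2  -16.97] M [0.44 1.26 0.03] w 0.011791261671964832
```

The catch holds against a 17 N pull. I'll relax, release and withdraw.

```bash
python3 -m jog '[0,0,0.001,0,0,0,1,0,0,0.002,0,0,0,1,0,0,0.0025,0,0,0,1,0,0,0.0025,0,0,0,0.5,0,0,0.0025,0,0,0,0.2,0,0,0.0025,0,0,0,-0.15,0,0,0.0025,0,0,0,-0.15,0,0,0.0025,0,0,0,-0.15]'; python3 -m jog '[0,0,0,0,0,0,-0.15,0,0,0,0,0,0,-0.15,0,0,0,0,0,0,-0.15,0,0,-0.005,0,0,0,-0.15,0,0,-0.015,0,0,0,-0.15,0,0,-0.035,0,0,0,-0.15,0,0,-0.06,0,0,0,-0.15,0,0,-0.09,0,0,0,-0.15]'; python3 -m jog '[0,0,-0.03,0,0,0,-0.15,0,0,-0.06,0,0,0,-0.15,0,0,-0.09,0,0,0,-0.15,0,0,-0.1,0,0,0,-0.15,0,0,-0.1,0,0,0,-0.15,0,0,-0.1,0,0,0,-0.15,0,0,-0.1,0,0,0,-0.15,0,0,-0.1,0,0,0,-0.15]'
python3 - <<'E'
from h import *
np.set_printoptions(precision=1,suppress=True)
a,ci=snap('wrist','w13.png');g=cv2.cvtColor(a,cv2.COLOR_RGB2GRAY)
b=np.load('bay.npz');O,S,Y,N=b['O'],b['S'],b['Y'],b['N']
f=lambda x,y,z:proj(ci,O+S*x/1e3+Y*y/1e3+N*z/1e3)
def prof(y,z,xs): 
    r=[]
    for x in xs:
        u,v=f(x,y,z).round().astype(int); r.append(int(g[v,u]) if 0<=u<640 and 0<=v<480 else -1)
    print('y',y,list(zip(xs,r)))
for y in(0,-10,-20,-40): prof(y,10,list(range(104,140,2)))
for y in(-30,): prof(y,10,list(range(-4,20,2)))
# scene check of bystanders/jar vs start
o=np.load('pics/scene1.png.npy').astype(int);n,_=snap('scene','s13.png');d=(np.abs(o-n).sum(2)>90)
for k,(u0,u1,v0,v1) in dict(amber=(210,280,310,410),purple=(335,385,335,400),flask=(405,455,275,335),beaker=(205,255,200,270),bay=(90,170,215,285),jarnew=(290,350,200,340)).items(): print(k,d[v0:v1,u0:u1].sum())
E
```

```text
clock: 30.85
tcp_pos: [0.5266, -0.2132, 0.0483]
tcp_rot: [-160.2, 0.0, 99.9]
contact_force: [1.2, -0.1, 0.9]
width: 0.0418
finger_force: 0.0
clock: 31.52
tcp_pos: [0.5555, -0.2077, 0.1334]
tcp_rot: [-160.0, -0.0, 99.8]
contact_force: [-0.4, -0.1, -0.5]
width: 0.0505
finger_force: 0.0
clock: 32.18
tcp_pos: [0.5882, -0.2019, 0.2249]
tcp_rot: [-159.9, -0.1, 99.8]
contact_force: [-1.2, 0.1, -1.9]
width: 0.0504
finger_force: 0.0
y 0 [(104, 233), (106, 232), (108, 233), (110, 233), (112, 233), (114, 219), (116, 95), (118, 89), (120, 96), (122, 126), (124, 128), (126, 128), (128, 127), (130, 128), (132, 127), (134, 127), (136, 199), (138, 233)]
y -10 [(104, 233), (106, 232), (108, 219), (110, 233), (112, 234), (114, 191), (116, 101), (118, 90), (120, 89), (122, 125), (124, 129), (126, 127), (128, 128), (130, 127), (132, 128), (134, 127), (136, 176), (138, 234)]
y -20 [(104, 233), (106, 233), (108, 219), (110, 233), (112, 232), (114, 233), (116, 233), (118, 221), (120, 112), (122, 188), (124, 233), (126, 233), (128, 233), (130, 233), (132, 232), (134, 233), (136, 233), (138, 233)]
y -40 [(104, 234), (106, 232), (108, 232), (110, 233), (112, 233), (114, 234), (116, 234), (118, 235), (120, 108), (122, 216), (124, 234), (126, 233), (128, 233), (130, 233), (132, 233), (134, 233), (136, 233), (138, 233)]
y -30 [(-4, 233), (-2, 233), (0, 232), (2, 233), (4, 233), (6, 234), (8, 230), (10, 231), (12, 232), (14, 232), (16, 233), (18, 233)]
amber 0
purple 0
flask 555
beaker 0
bay 3924
jarnew 1019
```

```bash
python3 - <<'E'
from h import *
o=np.load('pics/scene1.png.npy').astype(int);n=np.load('pics/s13.png.npy').astype(int);d=(np.abs(o-n).sum(2)>90)
v,u=np.where(d[275:335,405:455]);print('flask diff rows',np.histogram(v+275,6),'cols',u.min()+405,u.max()+405, 'below 300:',d[300:335,405:455].sum())
ci=ctrl.camera_info('scene')
print('jar expected base/top',proj(ci,[.5857,.0826,0]),proj(ci,[.5857,.0826,.078]))
g=cv2.cvtColor(n.astype(np.uint8),cv2.COLOR_RGB2GRAY);m=np.zeros_like(g);m[215:320,295:370]=(g[215:320,295:370]>110)*255
cs,_=cv2.findContours(m,0,2);print([(cv2.boundingRect(c),cv2.minAreaRect(c)[2]) for c in cs if cv2.contourArea(c)>80])
E
```

```text
flask diff rows (array([ 99, 104, 110, 102,  95,  45]), array([275.        , 278.83333333, 282.66666667, 286.5       ,
       290.33333333, 294.16666667, 298.        ])) cols 405 432 below 300: 0
jar expected base/top [316.5921969  289.78776785] [316.97124461 252.16333273]
[((301, 266, 31, 35), 90.0), ((327, 215, 43, 10), 90.0)]
```

The flask is unmoved (the changed pixels are where the cover lay behind it), and the jar stands upright at its spot.

```bash
python3 -c "
from station import ctrl
print(ctrl.sign_off())"
```

```text
the job is handed in; nothing more can be done
None
```

The jar is standing upright on the bench beside where the cover lay. The cover is hooked under the ledge and latched (it held against a 17 N pull), the bystanders are unmoved in the final picture, and the job is handed in at about 32 s.

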